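# Hold the working binder stand open at its mark

## Task

One of the two spring-jaw binder stands on the desk is seized, and only a pull on the jaw tells which. Find the one that gives, pull its jaw out by the fin until its pointer is level with the black clip on the stand's edge, and keep hold of it there against the spring, so that I can drop a thick ring binder in: finish while still holding it. Leave the other things on the desk where they are.

Things in the scene. Friction and masses are not known exactly. Their poses are not given: they have to be found in the camera images.
- stand_a: One of two like aluminium binder stands fixed to the desk (other: stand_b), left or right; one works, one is seized, only a pull tells. Sizes in mm. Base plate 110 wide, 12 high, from own x -150 to +110. Origin on the desk on its middle line; z up, own -x (roughly towards the robot) is the way the jaw pulls out. Fixed upright plate at own x +100, 100 wide, top 110 above the desk.
- jaw_a (a joint): Sliding jaw of stand_a: 0 m is home (start), growing as it is pulled out along the stand's own -x. On the working stand it slides up to 0.095 m against a spring: about 2.5 N to start, 0.7 N more per 10 mm, 8.5 N at 85 mm; let go, it springs home. On the seized stand it yields less than 4 mm.
- grip_a (a point): Point to hold on the pull fin of jaw_a: upright aluminium fin 12 thick (own x), 36 wide (own y), top 80 mm above the desk; this point is on its middle, 62 above the desk, and moves with the jaw. The jaw's clamp plate (90 wide, top 89 above the desk) stands 67 behind it towards own +x; ahead is clear. Axes as the stand's.
- pointer_a (a point): Tip of the pointer of jaw_a: a thin steel finger 4 mm wide sticking out to own +y (left, seen from the robot) from the foot of the pull fin, at the fin's middle along own x; tip 20 mm above the desk, 48 mm sideways of the fin's middle. Moves with the jaw.
- mark_a (a point): Mark of stand_a: middle of the inner face of a black plastic clip (10 mm along own x, 28 across, 22 high, thin white line on top at its middle) fixed on the own +y edge of the base plate, 45 to 85 mm out from the pointer's home. Does not move; the pointer tip passes 2 mm beside it. Axes as the stand's.
- stand_b: One of two like aluminium binder stands fixed to the desk (other: stand_a), left or right; one works, one is seized, only a pull tells. Sizes in mm. Base plate 110 wide, 12 high, from own x -150 to +110. Origin on the desk on its middle line; z up, own -x (roughly towards the robot) is the way the jaw pulls out. Fixed upright plate at own x +100, 100 wide, top 110 above the desk.
- jaw_b (a joint): Sliding jaw of stand_b: 0 m is home (start), growing as it is pulled out along the stand's own -x. On the working stand it slides up to 0.095 m against a spring: about 2.5 N to start, 0.7 N more per 10 mm, 8.5 N at 85 mm; let go, it springs home. On the seized stand it yields less than 4 mm.
- grip_b (a point): Point to hold on the pull fin of jaw_b: upright aluminium fin 12 thick (own x), 36 wide (own y), top 80 mm above the desk; this point is on its middle, 62 above the desk, and moves with the jaw. The jaw's clamp plate (90 wide, top 89 above the desk) stands 67 behind it towards own +x; ahead is clear. Axes as the stand's.
- pointer_b (a point): Tip of the pointer of jaw_b: a thin steel finger 4 mm wide sticking out to own +y (left, seen from the robot) from the foot of the pull fin, at the fin's middle along own x; tip 20 mm above the desk, 48 mm sideways of the fin's middle. Moves with the jaw.
- mark_b (a point): Mark of stand_b: middle of the inner face of a black plastic clip (10 mm along own x, 28 across, 22 high, thin white line on top at its middle) fixed on the own +y edge of the base plate, 45 to 85 mm out from the pointer's home. Does not move; the pointer tip passes 2 mm beside it. Axes as the stand's.
- stapler: loose bystander: grey and black stapler, 130 x 34 x 44 high, between the stands (mm); origin in the middle of its underside
- notes: loose bystander: block of white note paper, 70 x 70 x 25 high, between the stands (mm); origin in the middle of its underside
- mug: loose bystander: white mug, 82 across, 92 high, behind the stands (mm); origin in the middle of its underside
- notebook: loose bystander: spiral notebook lying flat, 210 x 148 x 15, off to the left (mm); origin in the middle of its underside
- calculator: loose bystander: desk calculator lying flat, 150 x 75 x 14, off to the right (mm); origin in the middle of its underside
- glue: loose bystander: white glue stick standing upright, 28 across, 95 high, at the back left (mm); origin in the middle of its underside
- pencil_box: loose bystander: dark metal pencil box, 190 x 60 x 30 high, behind the calculator (mm); origin in the middle of its underside

How it is judged (in metres and radians):
At the end, for the whole second after the job is handed in: The jaw of the working stand is out with its pointer within 5 mm of the middle of the clip along the slide, still (under 10 mm/s), with the fingers on the jaw carrying its spring (over 2 N of contact) (((x of pointer_a in the frame of mark_a between -0.005 and 0.005 m and velocity of joint jaw_a between -0.01 and 0.01 m/s and contact force between the fingers and jaw_a above 2 N) or (x of pointer_b in the frame of mark_b between -0.005 and 0.005 m and velocity of joint jaw_b between -0.01 and 0.01 m/s and contact force between the fingers and jaw_b above 2 N))); the arm keeps its last pose, push and grip.
It fails at once if one of the loose bystanders is pushed more than 30 mm from its place (distance of any of stapler, notes, mug, notebook, calculator, glue, pencil_box from where it was at the start of the episode above 0.03 m).
It also fails if it takes over 54 s, if anything falls off the work surface, if the arm or the gripper's body presses on something with over 40 N, if the wrist force passes 120 N, or if a joint passes its speed limit or range.

## Robot

A 6-joint arm with a two-finger parallel gripper is mounted at the origin on the work surface. World frame = base frame: x ahead of the robot, y to its left, z up, the work surface at z = 0. Lengths are in mm, angles in rad, forces in N, time in s.
With the tool pointing down it reaches from about 325 to 850 mm from the base axis. Payload 4.4 kg.
Tool frame: the origin (TCP) lies on the centre line of the jaws, within the pads' length; the fingertips stand 17 mm ahead of it and the grasp point (between the pads) lies 2 mm behind it (r.tip_reach is the distance from the TCP to the fingertips, in mm); z points along the fingers, y is the line along which they close (so a half turn about z gives the same grasp; the last joint's range is limited). The gripper opens to 94 mm and grips with 3 to 60 N. Pads are 16 mm wide; open, the fingers measure 119 mm over their backs; the gripper's body (75 mm by 177 mm) begins 78 mm behind the grasp point.
Start: joints at [-1.448, 0.207, 1.542, -0, 1.393, -0.15], TCP at [155.463, -553.587, 222.447] pointing down, gripper open.
Joint ranges: [-2.73, 2.73], [-0.86, 2.22], [0.23, 2.46], [-1.11, 4.25], [0.08, 2.63], [-2.82, 2.82]. Speed limits (rad/s): [2.79, 2.79, 3.14, 3.14, 3.14, 3.14].

## Interface

Orientations are given as a unit quaternion [w, x, y, z].
In Python, from rig import r gives the robot as it stands. The module is installed in compiled form; this text tells all that it offers.
- The arm moves only by the shell command python3 -m handwheel 'ROWS' [FORCE]. ROWS is JSON, a list that holds one entry, the list of rows, each a list of 7 numbers: the turn, a rotation vector about the tool's x, y, z as a fraction of full scale, then the shift along the tool's x, y, z as a fraction of full scale, then the opening, from -1 (shut) to 1 (fully open). A call has exactly 5 rows; each row shifts and turns the commanded pose from where the row before left it, along the tool's axes as they then stand; what a row does not reach is not made up. Full scale, the value 1, is 0.15 m for a shift and 90 degrees for a turn. A row lasts 1/10 s, in which the tool goes at most 50 mm and 8.59 degrees, less where a joint would pass 70% of its speed; a pose out of reach is approached as far as the arm can. A call with a number of a shift or a turn outside -1 to 1 is refused whole. A call with a gripper value outside its range is refused whole. The fingers move at their own pace and stop on an object; FORCE is the grip in N (left out, the last holds). Time passes only in rows, so rows that do not move let the fingers close, or fill a call up. It gives the time, the measured TCP pose, the force, the opening and the grip force at its end, in the units of the state.
- r.get_state(): the state, without advancing time (a new reading comes with each control period).
- r.grab_frame(name): name is "scene" or "top" or "wrist"; returns the picture (480x640x3 uint8, red, green, blue); there is no depth.
- r.get_calibration(name): a dict with "camera_matrix" (3x3 intrinsics, pixels), "k1" (the pictures are not rectified: a ray, as slopes to the right and down, at radius r is drawn at 1 + k1 r^2 times it, then the intrinsics apply), "origin" and "orientation" of the camera in the world. Camera axes: x right, y down, z forward; pixel columns grow to the right and rows downward; lengths in mm; the calibration is good to about 2 mm. A picture is of the moment at which its call begins: read the wrist's pose just before it. get_calibration takes no time and is no camera call; for the wrist camera it gives the pose at the moment of the call.
- r.finish_job(): hands the job in; it is judged then, once.
Trained networks look in the newest picture that a camera, given by its name, has taken for a name from the list of things; names that differ only in an ending like _2 or _b are one class to them, and where a whole thing is asked for, a point or a joint stands for the part that bears it (a point fixed in the world has none). Each returns a list of dicts, best first, with "conf" (0 to 1); they miss things now and then, are a little off and sometimes report something else, mostly with a low value. They report only what shows in the picture. A call takes as long as a camera call.
- r.look_for(camera, target): "location" ([row, column] in pixels, amid what is visible of it).
- r.pinpoint(camera, target): "location" ([row, column] in pixels: a listed point, or the origin of a listed thing).
The state is a dict: "time_s": time; "joint_positions": joint angles; "dq": joint speeds; "joint_efforts": joint torques, N m; "tool_pos": TCP position; "tool_rot": TCP orientation; "contact_force": force on the tool from outside, world axes, zero at the start; "moment": the same for the moment, N m; "finger_gap": finger opening in mm; "grasp_force": force on a finger pad.
Only numpy, scipy, OpenCV 4.12 (cv2) and the standard library are available. Lean on these libraries where they do the work, as an engineer would, in place of code of your own. Each camera call takes 0.05 s, during which the arm holds its last target. There are 200 camera calls.

## Working session

There is one attempt and no reset: what is moved stays moved. The work goes in short steps, Python scripts to look and compute and a shell command to move; the robot and the scene stay as the last step left them, time stands still between calls to the robot, and variables do not carry over. Pictures are saved under pics/ and viewed, at most 10 in all, crops included, and the job is handed in when it is done.

```bash
mkdir -p pics; cat > h.py <<'E'
import numpy as np, cv2
from rig import r
from scipy.spatial.transform import Rotation as R
def cal(n):
    c=r.get_calibration(n); q=c["orientation"]
    return np.array(c["camera_matrix"]),c["k1"],np.array(c["origin"],float),R.from_quat(np.r_[q[1:],q[0]])
def at(c,rc,z):
    K,k1,o,Q=c
    d=np.array([(rc[1]-K[0,2])/K[0,0],(rc[0]-K[1,2])/K[1,1]]); s=d.copy()
    for _ in range(20): s=d/(1+k1*(s@s))
    v=Q.apply(np.r_[s,1]); return o+v*(z-o[2])/v[2]
def px(c,p):
    K,k1,o,Q=c; v=Q.inv().apply(np.array(p)-o); s=v[:2]/v[2]; s=s*(1+k1*(s@s))
    return [s[1]*K[1,1]+K[1,2],s[0]*K[0,0]+K[0,2]]
def shot(n,f):
    c=cal(n); im=r.grab_frame(n); cv2.imwrite(f,im[:,:,::-1]); return c
E
python3 - <<'E'
from h import *
print(r.get_state())
Z=dict(grip_a=62,pointer_a=20,mark_a=None,stand_a=0)
for n in("top","scene"):
    c=shot(n,f"pics/{n}0.png"); print(n,c[2])
    for t,z in(("grip_a",62),("pointer_a",20),("mark_a",20),("stand_a",0),("stapler",0),("notes",0)):
        for d in r.pinpoint(n,t)[:4]: print(n,t,round(d["conf"],2),np.round(d["location"]),np.round(at(c,d["location"],z)))
E
```

```text
{'time_s': 0.0, 'joint_positions': array([-1.44748927e+00,  2.07417107e-01,  1.54290177e+00, -1.40648331e-05,
        1.39351083e+00, -1.50514381e-01]), 'dq': array([-0.0003307 , -0.00215199,  0.00068259, -0.0011545 ,  0.00093297,
       -0.00133154]), 'joint_efforts': array([ 6.05908735e-04, -3.70874226e+01, -2.81416065e+01,  6.95198332e-02,
        3.62425356e-02, -1.84780788e-04]), 'tool_pos': array([ 155.37029591, -552.82906589,  221.31717287]), 'tool_rot': array([-1.11851524e-03,  9.90641568e-01,  1.36484552e-01,  8.29539986e-06]), 'contact_force': array([-0.78848765,  0.29702391,  0.09594866]), 'moment': array([-0.02552156, -0.01333921, -0.0127191 ]), 'grasp_force': 0.0, 'finger_gap': 93.84135104209838}
top [ 499.32735967   17.65291386 1059.66948136]
top grip_a 0.93 [255. 420.] [ 613. -185.   62.]
top grip_a 0.66 [261. 250.] [598. 190.  62.]
top pointer_a 0.86 [264. 233.] [595. 238.  20.]
top pointer_a 0.86 [257. 398.] [ 612. -142.   20.]
top mark_a 0.49 [260. 333.] [607.   7.  20.]
top mark_a 0.43 [290. 395.] [ 537. -133.   20.]
top mark_a 0.36 [296. 231.] [522. 240.  20.]
top stand_a 0.75 [266. 253.] [594. 195.   0.]
top stand_a 0.68 [263. 414.] [ 601. -183.    0.]
top stapler 0.84 [326. 333.] [454.   7.   0.]
top notes 0.83 [257. 334.] [615.   4.   0.]
scene [1453.06151764 -238.31539183  760.42078609]
scene grip_a 0.68 [218. 398.] [597. 198.  62.]
scene pointer_a 0.65 [229. 414.] [596. 242.  20.]
scene mark_a 0.56 [245. 252.] [ 544. -134.   20.]
scene mark_a 0.4 [214. 404.] [532. 246.  20.]
scene stand_a 0.78 [237. 390.] [585. 189.   0.]
scene stand_a 0.67 [272. 236.] [ 600. -183.    0.]
scene stand_a 0.41 [218. 395.] [518. 230.   0.]
scene stapler 0.75 [219. 299.] [450.  -1.   0.]
scene notes 0.74 [256. 316.] [601.   1.   0.]
scene notes 0.64 [324. 126.] [ 689. -414.    0.]
```

```bash
python3 - <<'E'
import cv2
i=cv2.imread("pics/top0.png")
c=i[190:360,200:460]
cv2.imwrite("pics/top0c.png",cv2.resize(c,None,fx=3,fy=3,interpolation=cv2.INTER_CUBIC))
E
```

```text
(no output)
```

View pics/top0c.png

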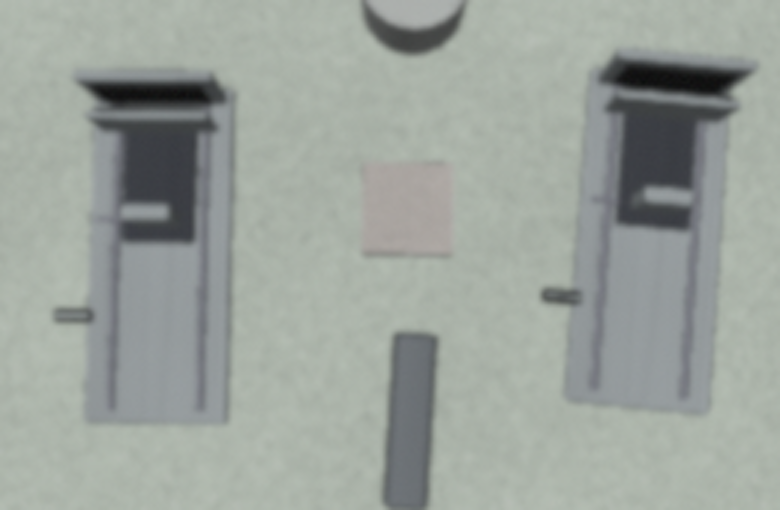

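The top view shows both stands. The left fin is at about (260, 248) row/col and the right fin at (255, 423). The clips are at (295, 224) and (289, 387), with the stapler and notes between the stands. The right stand is turned a few degrees.

```bash
python3 - <<'E'
from h import *
c=cal("top")
f=lambda x,y:(190+y/3,200+x/3)
L={"L":dict(e=[(87,420),(95,140),(227,422),(233,150)],fin=(145,211),clip=(73,315),c0=(92,421),),
"R":dict(e=[(567,400),(586,130),(708,411),(727,130)],fin=(668,195),clip=(561,296))}
for k,d in L.items():
    e=[at(c,f(*p),12)[:2] for p in d["e"]]
    for a,b in((0,1),(2,3)): v=e[b]-e[a]; print(k,"yaw",np.degrees(np.arctan2(v[1],v[0])))
    v=e[0]-e[2]; print("front width",np.linalg.norm(v),"yaw",np.degrees(np.arctan2(-v[0],v[1])),"front mid",(e[0]+e[2])/2)
    print("fin",at(c,f(*d["fin"]),80),"clip",at(c,f(*d["clip"]),22))
s=r.get_state(); q=s["tool_rot"]; print(R.from_quat(np.r_[q[1:],q[0]]).as_matrix().round(3))
E
```

```text
L yaw 0.015100198124418445
L yaw -0.36888028700661357
front width 106.6402242363405 yaw -0.5149483270146022 front mid [445.23202061 190.72377647]
fin [598.44835018 191.50455196  80.        ] clip [524.81233163 254.83454271  22.        ]
R yaw -5.0068126008993215
R yaw -5.61479204594602
front width 106.71406197296871 yaw -4.324186039722868 front mid [ 458.0102334  -173.28081936]
fin [ 610.55065595 -186.31660503   80.        ] clip [ 540.11680347 -115.45854555   22.        ]
[[ 0.963  0.27  -0.   ]
 [ 0.27  -0.963 -0.   ]
 [-0.     0.    -1.   ]]
```

```bash
python3 -m handwheel '[[[0,0,0,0.3,-0.13,0,0.3],[0,0,0,0.3,-0.13,0,0.3],[0,0,0,0.3,-0.13,0,0.3],[0,0,0,0.3,-0.13,0,0.3],[0,0,0,0.3,-0.13,0,0.3]]]' 20
python3 -m handwheel '[[[0,0,0,0.3,-0.13,0,0.3],[0,0,0,0.3,-0.13,0,0.3],[0,0,0,0.3,-0.13,0,0.3],[0,0,0,0.3,-0.13,0,0.3],[0,0,0,0.3,-0.13,0,0.3]]]'
python3 -m handwheel '[[[0,0,-0.095,0,0,0,0.3],[0,0,-0.095,0,0,0,0.3],[0,0,-0.095,0,0,0,0.3],[0,0,-0.095,0,0,0,0.3],[0,0,-0.095,0,0,0,0.3]]]'
python3 -m handwheel '[[[0,0,-0.095,0,0,0,0.3],[0,0,-0.095,0,0,0,0.3],[0,0,-0.095,0,0,0,0.3],[0,0,-0.01,0,0,0,0.3],[0,0,0,0,0,0,0.3]]]'
cat >> h.py <<'E'
def todo(x,y,z,yaw):
    s=r.get_state(); q=s["tool_rot"]; M=R.from_quat(np.r_[q[1:],q[0]])
    d=np.array([x,y,z])-s["tool_pos"]
    T=R.from_euler('z',yaw+90,degrees=True)*R.from_euler('x',180,degrees=True)
    print("t",round(s["time_s"],2),"pos",s["tool_pos"].round(1),"F",s["contact_force"].round(1),"gap",round(s["finger_gap"],1),s["grasp_force"])
    print("turn units",((M.inv()*T).as_rotvec(degrees=True)/90).round(4),"shift units",(M.inv().apply(d)/150).round(3))
E
python3 -c "
from h import *
todo(611,-186,60,-5)"
```

```text
time_s: 1.2
tool_pos: [347.0, -397.6, 222.7]
tool_rot: [0.0, 0.991, 0.136, 0.0]
contact_force: [0.9, -0.1, -0.0]
finger_gap: 61.3
grasp_force: 0.0
time_s: 1.7
tool_pos: [537.4, -242.7, 222.7]
tool_rot: [0.0, 0.991, 0.137, 0.0]
contact_force: [0.6, -0.7, 0.6]
finger_gap: 60.7
grasp_force: 0.0
time_s: 2.2
tool_pos: [536.1, -244.1, 222.4]
tool_rot: [0.0, 0.871, 0.491, -0.0]
contact_force: [0.3, 0.3, 0.4]
finger_gap: 61.4
grasp_force: 0.0
time_s: 2.7
tool_pos: [536.0, -244.2, 222.5]
tool_rot: [0.0, 0.738, 0.675, 0.0]
contact_force: [0.9, -0.6, -0.1]
finger_gap: 60.9
grasp_force: 0.0
t 2.7 pos [ 536.  -244.2  222.5] F [ 0.9 -0.6 -0.1] gap 60.9 0.0
turn units [ 0.      0.     -0.0018] shift units [0.431 0.463 1.083]
```

```bash
python3 -m handwheel '[[[0,0,0,0.143,0.154,0,0.3],[0,0,0,0.143,0.154,0,0.3],[0,0,0,0.145,0.155,0,0.3],[0,0,0,0,0,0,0.3],[0,0,0,0,0,0,0.3]]]'
python3 - <<'E'
from h import *
c=shot("wrist","pics/w1.png"); print(c[2])
for t,z in(("grip_a",62),("pointer_a",20),("mark_a",20),("stand_a",0)):
    for d in r.pinpoint("wrist",t)[:3]: print(t,round(d["conf"],2),np.round(d["location"]),np.round(at(c,d["location"],z),1))
E
```

```text
time_s: 3.2
tool_pos: [610.9, -185.5, 222.1]
tool_rot: [-0.0, 0.737, 0.675, -0.0]
contact_force: [0.2, 0.5, -0.2]
finger_gap: 61.6
grasp_force: 0.0
[ 615.64907789 -119.9727109   383.86353826]
grip_a 0.61 [375. 220.] [ 485.7 -341.9   62. ]
pointer_a 0.65 [177. 321.] [ 616.  -139.2   20. ]
mark_a 0.71 [174. 247.] [ 536.5 -130.    20. ]
stand_a 0.68 [218. 314.] [ 603.6 -187.     0. ]
stand_a 0.26 [374. 220.] [ 460.9 -382.9    0. ]
```

View pics/w1.png

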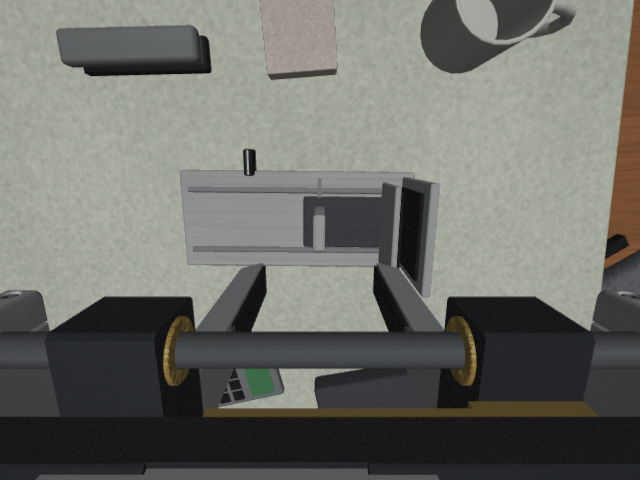

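The wrist view shows the right stand square to the tool: fin top at about (207, 319), pointer tip near (179, 320), clip inner face at (175, 249). The fin sits midway between the fingers.

```bash
python3 - <<'E'
from h import *
c=cal("wrist")
for n,p,z in(("fintop near",(209,319),80),("fintop farlow",(228,319),70),("pointer",(179,320),20),("clip in top",(173,249.5),22),("front L",(170,181),12),("front R",(265,188),12),("edge back",(172,380),12)): print(n,at(c,p,z).round(1))
im=cv2.imread("pics/w1.png")[140:290,170:450]; cv2.imwrite("pics/w1c.png",cv2.resize(im,None,fx=2.8,fy=2.8,interpolation=cv2.INTER_CUBIC))
todo(612,-186,60,-5)
E
```

```text
fintop near [ 610.7 -166.3   80. ]
fintop farlow [ 608.9 -186.1   70. ]
pointer [ 613.8 -142.8   20. ]
clip in top [ 539.4 -129.7   22. ]
front L [ 463.  -120.1   12. ]
front R [ 451.  -228.5   12. ]
edge back [ 680.  -141.6   12. ]
t 3.45 pos [ 610.1 -186.6  222.5] F [-0.3  0.3  0.2] gap 61.0 0.0
turn units [-0.0001  0.0001 -0.0012] shift units [0.005 0.012 1.084]
```

View pics/w1c.png

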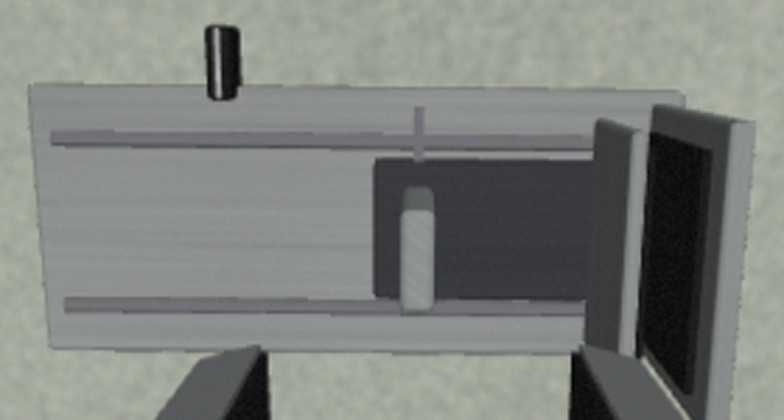

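The fin top runs along rows 215–251 at column 319, matching the top view. The pointer is about 75 mm from the clip line. I'll descend and grip.

```bash
python3 -m handwheel '[[[0,0,0,0.005,0.01,0.22,0.3],[0,0,0,0,0,0.22,0.3],[0,0,0,0,0,0.22,0.3],[0,0,0,0,0,0.21,0.3],[0,0,0,0,0,0.21,0.3]]]' 20
python3 -m handwheel '[[[0,0,0,0,0,0,-1],[0,0,0,0,0,0,-1],[0,0,0,0,0,0,-1],[0,0,0,0,0,0,-1],[0,0,0,0,0,0,-1]]]' 20
python3 -m handwheel '[[[0,0,0,0,-0.02,0,-1],[0,0,0,0,-0.02,0,-1],[0,0,0,0,-0.02,0,-1],[0,0,0,0,0,0,-1],[0,0,0,0,0,0,-1]]]' 20
```

```text
time_s: 3.95
tool_pos: [611.9, -185.9, 59.5]
tool_rot: [0.0, 0.738, 0.675, 0.0]
contact_force: [0.5, -0.2, -0.2]
finger_gap: 61.1
grasp_force: 0.0
time_s: 4.45
tool_pos: [613.6, -185.8, 62.5]
tool_rot: [0.002, 0.737, 0.676, 0.001]
contact_force: [0.2, 1.1, 0.3]
finger_gap: 24.8
grasp_force: 0.0
time_s: 4.95
tool_pos: [607.7, -185.0, 61.5]
tool_rot: [0.004, 0.738, 0.675, 0.003]
contact_force: [10.9, -0.9, -5.9]
finger_gap: 12.3
grasp_force: 20.0
```

```bash
python3 -m handwheel '[[[0,0,0,0,-0.02,0,-1],[0,0,0,0,-0.02,0,-1],[0,0,0,0,0,0,-1],[0,0,0,0,0,0,-1],[0,0,0,0,0,0,-1]]]' 20
```

```text
time_s: 5.45
tool_pos: [606.9, -184.9, 61.5]
tool_rot: [0.009, 0.738, 0.675, 0.007]
contact_force: [24.8, -1.5, -16.3]
finger_gap: 12.9
grasp_force: 20.0
```

25 N and no motion, so the right stand is seized. I'll release it, rise and go to the left one.

```bash
python3 -m handwheel '[[[0,0,0,0,0.04,0,-1],[0,0,0,0,0.05,0,0.3],[0,0,0,0,0,0,0.3],[0,0,0,0,0,0,0.3],[0,0,0,0,0,0,0.3]]]'
python3 -m handwheel '[[[0,0,0,0,0,-0.21,0.3],[0,0,0,0,0,-0.21,0.3],[0,0,0,0,0,-0.21,0.3],[0,0,0,0,0,-0.21,0.3],[0,0,0,0,0,-0.21,0.3]]]'
python3 -c "
from h import *
todo(598,191,220,-0.3)"
```

```text
time_s: 5.95
tool_pos: [610.0, -184.9, 60.1]
tool_rot: [-0.001, 0.737, 0.675, -0.0]
contact_force: [0.2, -0.2, -0.0]
finger_gap: 40.7
grasp_force: 0.0
time_s: 6.45
tool_pos: [610.0, -184.9, 219.0]
tool_rot: [-0.0, 0.737, 0.675, -0.0]
contact_force: [0.2, -0.8, -0.3]
finger_gap: 61.1
grasp_force: 0.0
t 6.45 pos [ 610.  -184.9  219. ] F [ 0.2 -0.8 -0.3] gap 61.1 0.0
turn units [-0.0006 -0.0002 -0.0526] shift units [ 2.49  -0.299 -0.005]
```

```bash
python3 -m handwheel '[[[0,0,-0.053,0,0,0,0.3],[0,0,0,0.3,-0.01,0,0.3],[0,0,0,0.3,-0.01,0,0.3],[0,0,0,0.3,-0.01,0,0.3],[0,0,0,0.3,-0.01,0,0.3]]]'
python3 -m handwheel '[[[0,0,0,0.3,-0.01,0,0.3],[0,0,0,0.3,-0.01,0,0.3],[0,0,0,0.3,-0.01,0,0.3],[0,0,0,0.3,-0.01,0,0.3],[0,0,0,0.1,-0.01,0,0.3]]]'
python3 -m handwheel '[[[0,0,0,0,0,0,0.3],[0,0,0,0,0,0,0.3],[0,0,0,0,0,0,0.3],[0,0,0,0,0,0,0.3],[0,0,0,0,0,0,0.3]]]'
python3 - <<'E'
from h import *
c=shot("wrist","pics/w2.png")
for t,z in(("grip_a",62),("pointer_a",20),("mark_a",20),("stand_a",0)):
    for d in r.pinpoint("wrist",t)[:2]: print(t,round(d["conf"],2),np.round(d["location"]),np.round(at(c,d["location"],z),1))
todo(598,191,60,-.3)
im=cv2.imread("pics/w2.png")[140:290,170:450]; cv2.imwrite("pics/w2c.png",cv2.resize(im,None,fx=2.8,fy=2.8,interpolation=cv2.INTER_CUBIC))
np.save("w2cal.npy",np.array([c[2],c[3].as_rotvec()]))
E
```

```text
time_s: 6.95
tool_pos: [604.6, -3.7, 217.9]
tool_rot: [-0.0, 0.709, 0.705, -0.0]
contact_force: [0.2, -0.2, 0.2]
finger_gap: 60.9
grasp_force: 0.0
time_s: 7.45
tool_pos: [597.6, 193.8, 217.8]
tool_rot: [-0.001, 0.707, 0.707, 0.0]
contact_force: [0.4, 0.0, 0.1]
finger_gap: 61.0
grasp_force: 0.0
time_s: 7.95
tool_pos: [599.3, 188.5, 218.0]
tool_rot: [0.0, 0.709, 0.705, -0.0]
contact_force: [-0.1, -0.2, 0.5]
finger_gap: 61.0
grasp_force: 0.0
grip_a 0.71 [226. 317.] [596.  189.9  62. ]
grip_a 0.4 [218. 316.] [595.3 198.4  62. ]
mark_a 0.87 [171. 250.] [524.7 241.8  20. ]
stand_a 0.72 [216. 317.] [595.9 189.    0. ]
t 8.2 pos [599.  189.7 218. ] F [-0.3  0.8  0.6] gap 60.9 0.0
turn units [ 0.     -0.      0.0004] shift units [ 0.009 -0.007  1.053]
```

View pics/w2c.png

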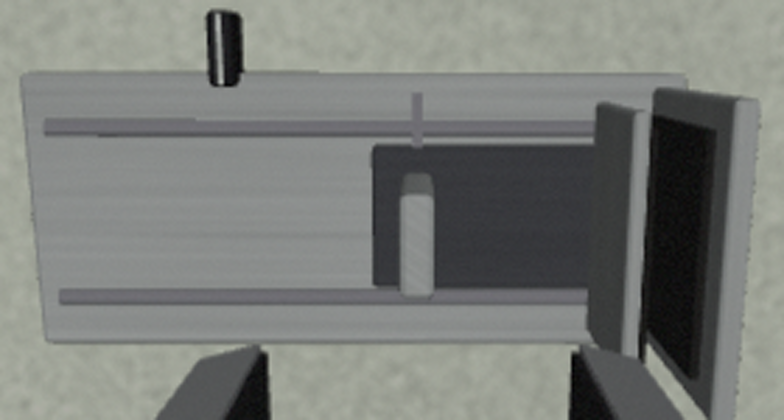

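The same view holds for the left stand: fin top centred at crop (417, 246), pointer tip at (417, 93), white clip line near (217, 50).

```bash
python3 - <<'E'
from h import *
c=cal("wrist")
f=lambda x,y:(140+y/2.8,170+x/2.8)
for n,p,z in(("fintop",(417,246),80),("pointer tip",(417,93),20),("clip line",(218,50),22),("clip line near",(219,78),22),("edge f",(22,74),12),("edge b",(685,76),12),("edge f2",(47,341),12),("edge b2",(580,342),12)): print(n,at(c,f(*p),z).round(1))
# subpixel profile of clip rows
g=cv2.imread("pics/w2.png",0); print(g[150:172:4,240:260])
E
python3 -m handwheel '[[[0,0,0,0.009,-0.01,0.22,0.3],[0,0,0,0,0,0.21,0.3],[0,0,0,0,0,0.21,0.3],[0,0,0,0,0,0.21,0.3],[0,0,0,0,0,0.2,0.3]]]' 20
python3 -m handwheel '[[[0,0,0,0,0,0,-1],[0,0,0,0,0,0,-1],[0,0,0,0,0,0,-1],[0,0,0,0,0,0,-1],[0,0,0,0,0,0,-1]]]' 30
python3 -m handwheel '[[[0,0,0,0,0,0,-1],[0,0,0,0,0,0,-1],[0,0,0,0,0,0,-1],[0,0,0,0,0,0,-1],[0,0,0,0,0,0,-1]]]' 30
python3 -m handwheel '[[[0,0,0,0,-0.02,0,-1],[0,0,0,0,-0.02,0,-1],[0,0,0,0,-0.02,0,-1],[0,0,0,0,0,0,-1],[0,0,0,0,0,0,-1]]]' 30
```

```text
fintop [597.6 193.3  80. ]
pointer tip [597.8 240.1  20. ]
clip line [523.7 256.2  22. ]
clip line near [523.5 246.   22. ]
edge f [445.6 247.6  12. ]
edge b [701.2 245.7  12. ]
edge f2 [444.8 140.   12. ]
edge b2 [664.5 138.5  12. ]
[[160 158 155 114  23  28  67 162 154  42  31  26  22  19  10  36 106 168
  168 167]
 [164 165 165 155  21  29  55 134 156  69  31  30  21  12  11  23  79 168
  170 168]
 [161 160 157 153  50  27  45 105 155  91  31  32  24  18  14  16  67 163
  164 166]
 [165 165 169 161  85  24  37  83 156 100  28  28  27  18  13  14  66 165
  164 162]
 [127 125 127 122  62  23  33  72 161 133  31  29  23  20  19  54 112 119
  124 124]
 [140 139 138 140 137  93  41  35  84  79  19  16  15  46  81 135 139 139
  139 141]]
time_s: 8.7
tool_pos: [597.3, 191.4, 59.2]
tool_rot: [-0.0, 0.709, 0.706, -0.0]
contact_force: [0.4, 0.5, -0.0]
finger_gap: 61.0
grasp_force: 0.0
time_s: 9.2
tool_pos: [598.8, 191.6, 62.4]
tool_rot: [0.001, 0.709, 0.706, 0.001]
contact_force: [-0.7, -0.3, -0.3]
finger_gap: 24.7
grasp_force: 0.0
time_s: 9.7
tool_pos: [598.3, 191.4, 61.3]
tool_rot: [0.001, 0.709, 0.706, 0.001]
contact_force: [1.1, -0.9, 4.0]
finger_gap: 11.8
grasp_force: 30.0
time_s: 10.2
tool_pos: [588.9, 191.5, 61.3]
tool_rot: [0.001, 0.709, 0.706, 0.001]
contact_force: [2.9, -0.0, 5.5]
finger_gap: 12.1
grasp_force: 30.0
```

The left jaw gives (2.9 N), so it is the working one. The clip is about 74 mm out. I'll pull most of the way and look.

```bash
python3 -m handwheel '[[[0,0,0,0,-0.07,0,-1],[0,0,0,0,-0.08,0,-1],[0,0,0,0,-0.08,0,-1],[0,0,0,0,-0.08,0,-1],[0,0,0,0,-0.06,0,-1]]]' 40
python3 -m handwheel '[[[0,0,0,0,0,0,-1],[0,0,0,0,0,0,-1],[0,0,0,0,0,0,-1],[0,0,0,0,0,0,-1],[0,0,0,0,0,0,-1]]]'
python3 - <<'E'
from h import *
c=shot("wrist","pics/w3.png"); print(c[2])
for t,z in(("grip_a",62),("pointer_a",20),("mark_a",20)):
    for d in r.pinpoint("wrist",t)[:2]: print(t,round(d["conf"],2),np.round(d["location"]),np.round(at(c,d["location"],z),1))
c=shot("top","pics/top3.png")
for t,z in(("pointer_a",20),("mark_a",20)):
    for d in r.pinpoint("top",t)[:3]: print(t,round(d["conf"],2),np.round(d["location"]),np.round(at(c,d["location"],z),1))
E
```

```text
time_s: 10.7
tool_pos: [534.2, 191.9, 61.3]
tool_rot: [0.001, 0.709, 0.706, 0.002]
contact_force: [7.5, 0.9, 1.9]
finger_gap: 11.8
grasp_force: 40.0
time_s: 11.2
tool_pos: [534.5, 191.9, 61.3]
tool_rot: [0.001, 0.709, 0.706, 0.002]
contact_force: [6.0, 1.1, 2.8]
finger_gap: 12.0
grasp_force: 40.0
[532.94703546 257.45852012 223.07020955]
pointer_a 0.68 [190. 320.] [534.1 239.   20. ]
mark_a 0.54 [290. 397.] [ 537.  -138.8   20. ]
```

View pics/w3.png

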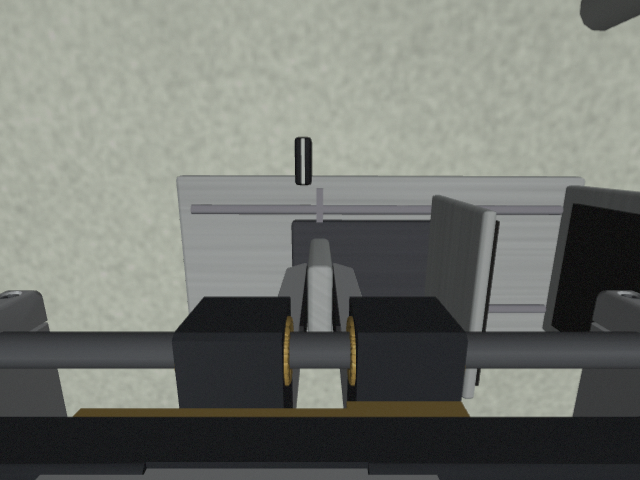

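The pointer tip is at (189, 320) and the white clip line at column 303, so about 10 mm remains.

```bash
python3 - <<'E'
from h import *
c=cal("wrist"); g=cv2.imread("pics/w3.png",0)
print(g[145:183:8,296:314]); print(g[190:206:4,312:328])
a=at(c,(189.5,319.7),20); b=at(c,(165,303.4),22); print(a,b,a-b)
E
```

```text
[[ 31  34  36  34  63 143 173 169 133  34  39  36  37  28  23  55 142 177]
 [ 25  32  34  31  61 144 173 170 132  36  33  32  34  29  21  58 142 177]
 [ 22  27  31  34  49 115 172 171 141  36  33  32  28  26  22  55 137 174]
 [ 27  30  34  33  52 113 172 171 164  32  29  31  30  24  24  55 141 174]
 [ 28  26  33  34  46 113 172 171 165  35  32  32  32  22  23  57 141 140]]
[[144 145 145 144 129 116 118 117 117 116 120 140 146 146 147 146]
 [146 147 147 143 129 116 117 116 114 117 120 138 147 145 145 147]
 [144 142 143 140 129 117 116 118 117 116 119 137 143 143 144 142]
 [141 140 141 141 127 117 117 117 118 116 122 134 140 140 139 140]]
[534.01833142 239.29006285  20.        ] [524.45298054 253.86517984  22.        ] [  9.56535088 -14.57511699  -2.        ]
```

```bash
python3 -m handwheel '[[[0,0,0,0,-0.025,0,-1],[0,0,0,0,-0.025,0,-1],[0,0,0,0,-0.015,0,-1],[0,0,0,0,0,0,-1],[0,0,0,0,0,0,-1]]]' 40
python3 -m handwheel '[[[0,0,0,0,0,0,-1],[0,0,0,0,0,0,-1],[0,0,0,0,0,0,-1],[0,0,0,0,0,0,-1],[0,0,0,0,0,0,-1]]]'
python3 - <<'E'
from h import *
c=shot("wrist","pics/w4.png")
im=cv2.imread("pics/w4.png")[120:240,240:400]; cv2.imwrite("pics/w4c.png",cv2.resize(im,None,fx=4,fy=4))
g=cv2.imread("pics/w4.png",0); print(g[145:183:12,310:330]); print(g[190:206:6,310:330])
E
```

```text
time_s: 12.05
tool_pos: [524.9, 192.0, 61.2]
tool_rot: [0.001, 0.709, 0.706, 0.002]
contact_force: [6.9, 0.4, 2.9]
finger_gap: 11.7
grasp_force: 40.0
time_s: 12.55
tool_pos: [525.0, 191.9, 61.3]
tool_rot: [0.001, 0.709, 0.706, 0.002]
contact_force: [6.2, 1.6, 2.4]
finger_gap: 11.7
grasp_force: 40.0
[[123  20  26  35  39  36  53 116 173 174 165  35  38  37  35  29  32  86
  177 177]
 [123  21  23  31  34  33  51 116 172 173 163  35  34  33  34  30  30  87
  180 179]
 [164  22  25  29  37  37  49 115 171 173 161  27  27  31  32  25  43 108
  173 173]
 [137  21  27  28  29  28  49 112 171 171 162  30  28  28  28  28  37  91
  145 144]]
[[146 145 145 145 145 144 129 115 116 116 116 116 120 139 146 145 147 145
  145 145]
 [143 142 144 144 143 143 128 117 116 118 115 116 119 136 142 144 145 142
  142 143]
 [143 142 143 141 141 139 127 116 115 116 115 116 119 136 140 139 141 140
  140 140]]
```

View pics/w4c.png

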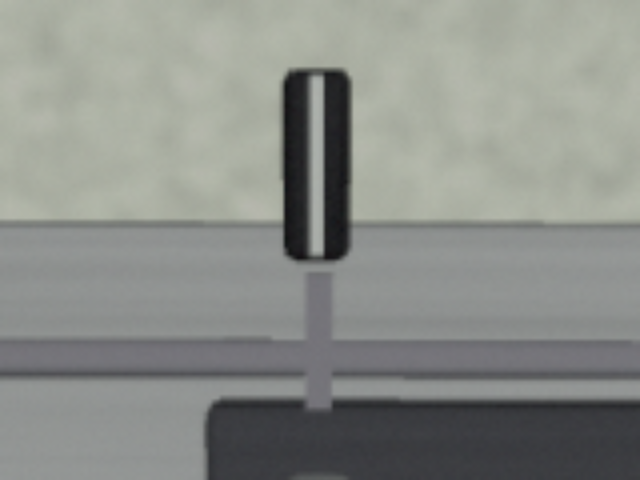

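The pointer (column 319.3) is level with the white line (column 318.8), an offset of about 0.3 mm. The hold is steady at about 6 N, so I'm handing it in.

```bash
python3 -c "
from rig import r
print(r.finish_job())"
```

```text
the job is handed in; nothing more can be done
None
```

The left stand is the working one (the right one is seized); I pulled its jaw out about 74 mm, and the gripper is holding it against the spring with the pointer about 0.3 mm from the clip's middle line, as handed in.

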